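# Open the fume extractor's damper by three clicks

## Task

Before soldering starts, open the damper of the fume extractor with the green knob by exactly three clicks from where its lever now stands, towards the larger dots. Click it one notch at a time and let it rest in each notch for about half a second, then let go with the lever in the third notch. Leave the lever with the red knob alone.

Things in the scene. Friction and masses are not known exactly. Their poses are not given: they have to be found in the camera images.
- green_lever (a joint): Damper lever with a green ball knob, on top of a grey extractor box fixed to the bench. Rad: 0 in the first notch (closed, smallest dot), growing towards the larger dots. Six notches: 0, 0.3, 0.6, 0.9, 1.2, 1.5; end stops just beyond. Starts in the first, second or third. A spring snaps it into the nearest notch; about 2 to 4 N at the knob moves it on.
- green_knob (a point): Centre of the green ball knob, 24 mm in diameter, on a 9 mm steel rod, 85 mm from the pivot. It travels in an arc in the upright y-z plane of green_pivot. Free room for fingers on all sides. On the box (130 x 170 mm, 74 mm high) a white arc strip beside the rod carries six black dots, one per notch, which a pin on the rod points at.
- green_pivot (a point): Middle of the green lever's hinge axis, 85 mm above the bench, fixed to the box. x axis: the hinge axis (level); z up. At value q the knob centre lies at x = 0, y = 85 mm sin(0.75 - q), z = 85 mm cos(0.75 - q) in this frame: the lever opens towards -y. The white strip stands at x = 18 to 34 mm, outer radius 48 mm about the axis; the pin reaches x = 24 mm at radius 52 mm.
- red_knob (a point): Centre of the 24 mm red ball knob of a second, otherwise identical extractor with the same lever. To be left alone.
Not all that is in view belongs to the job. What is shaped like the part that bears green_lever but turquoise is not meant.

How it is judged:
On the way, in this order (a step that is already met when the one before it is completed fails the run):
1. the green lever rests one notch from where it started (distance of green_knob from where it was at the start of the episode between 0.0154 and 0.0354 m and velocity of joint green_lever between -0.3 and 0.3 rad/s), for 0.2 s.
2. the green lever rests two notches from where it started (distance of green_knob from where it was at the start of the episode between 0.0402 and 0.0602 m and velocity of joint green_lever between -0.3 and 0.3 rad/s), for 0.2 s.
3. the green lever rests three notches from where it started (distance of green_knob from where it was at the start of the episode between 0.0639 and 0.0839 m and velocity of joint green_lever between -0.3 and 0.3 rad/s), for 0.2 s.
At the end, for the whole second after the job is handed in: The green lever stands still in the notch three clicks on from where it started (knob centre 74 mm in a straight line from its start, within 10 mm), let go, and the red lever is still in its own notch (knob within 12 mm of its start) (distance of green_knob from where it was at the start of the episode between 0.0639 and 0.0839 m and velocity of joint green_lever between -0.05 and 0.05 rad/s and distance of red_knob from where it was at the start of the episode below 0.012 m); the robot touches nothing.
It fails at once if the red lever is moved out of its notch (distance of red_knob from where it was at the start of the episode above 0.015 m).
It also fails if it takes over 32 s, if anything falls off the work surface, if the arm or the gripper's body presses on something with over 40 N, if the wrist force passes 120 N, or if a joint passes its speed limit or range.

## Robot

A 6-joint arm with a two-finger parallel gripper is mounted at the origin on the work surface. World frame = base frame: x ahead of the robot, y to its left, z up, the work surface at z = 0. Lengths are in m, angles in rad, forces in N, time in s.
With the tool pointing down it reaches from about 0.35 to 0.85 m from the base axis. Payload 8.1 kg.
Tool frame: the origin (TCP) lies midway between the tips of the shut fingers; the grasp point (between the pads) lies 19 mm behind it; z points along the fingers, y is the direction in which the jaws open and shut (so a half turn about z gives the same grasp; the last joint's range is limited). The gripper opens to 93 mm and grips with 3 to 60 N. Pads are 15 mm wide; open, the fingers measure 128 mm over their backs; the gripper's body (75 mm by 188 mm) begins 65 mm behind the grasp point.
Start: joints at [1.228, 0.13, 1.488, -0, 1.523, -0.085], TCP at [0.153, 0.58, 0.219] pointing down, gripper open.
Joint ranges: [-2.96, 2.96], [-0.89, 2.26], [0.02, 2.5], [-1.34, 4.48], [0, 2.73], [-2.66, 2.66]. Speed limits (rad/s): [2.39, 2.39, 2.79, 3.14, 3.14, 3.14].

## Interface

Orientations are given as a rotation vector (axis times angle).
In Python, from plant import robot gives the robot as it stands. The module is installed in compiled form; this text tells all that it offers.
- The arm moves only by the shell command python3 -m pendant 'ROWS' [FORCE]. ROWS is JSON, a list of rows, each an object with "translation": the shift along the tool's x, y, z in mm, a list of three; "twist": the turn, a rotation vector about the tool's x, y, z in rad, a list of three; "grip": the opening, from -1 (shut) to 1 (fully open). A call has exactly 10 rows; each row shifts and turns the pose as measured when the row begins, along the tool's axes as they then stand; what a row does not reach is not made up. A row lasts 1/10 s, in which the tool goes at most 50 mm and 8.59 degrees, less where a joint would pass 70% of its speed; a pose out of reach is approached as far as the arm can. A call is refused whole if a number of a shift passes 50 or a number of a turn 0.15, either way. A call with a gripper value outside its range is refused whole. The fingers move at their own pace and stop on an object; FORCE is the grip in N (left out, the last holds). Time passes only in rows, so rows that do not move let the fingers close, or fill a call up. It gives the time, the measured TCP pose, the force and the opening at its end, in the units of the state.
- robot.read_state(): the state, without advancing time (a new reading comes with each control period).
- robot.read_camera(name): name is "scene" or "top" or "wrist"; returns (picture, depth): 480x640x3 uint8, red, green, blue; 480x640 float32, m along the optical axis (not along the pixel's ray), 0 where there is no reading.
- robot.camera_info(name): a dict with "vertical_fov" (degrees; the focal length in pixels is half the picture's height over the tangent of half this angle, whatever the lens; pixels are square), "cx", "cy" (the principal point, pixels), "D" ([k1, k2, p1, p2, k3] as OpenCV has them; the pictures are not rectified), "cam_to_world" (4x4, takes a point from camera to world coordinates). Camera axes: x right, y up, looking along -z (the intrinsics and any distortion apply to the point x, -y, -z); pixel columns grow to the right and rows downward; lengths in m; the calibration is good to about 2 mm. A picture is of the moment at which its call begins: read the wrist's pose just before it. camera_info takes no time and is no camera call; for the wrist camera it gives the pose at the moment of the call.
- robot.close_job(): hands the job in, once; it reports no verdict.
The state is a dict: "t": time; "q": joint angles; "dq": joint speeds; "joint_torque": joint torques, N m; "tool_pos": TCP position; "orientation": TCP orientation; "force": force on the tool from outside, world axes, zero at the start; "wrist_torque": the same for the moment, N m; "opening": finger opening in m.
Only numpy, scipy, OpenCV 4.12 (cv2) and the standard library are available. Lean on these libraries where they do the work, as an engineer would, in place of code of your own. Each camera call takes 0.05 s, during which the arm holds its last target. There are 200 camera calls.

## Working session

There is one attempt and no reset: what is moved stays moved. The work goes in short steps, Python scripts to look and compute and a shell command to move; the robot and the scene stay as the last step left them, time stands still between calls to the robot, and variables do not carry over. Pictures are saved under pics/ and viewed, about 8 in all and at most 12, crops included, and the job is handed in when it is done.

```bash
mkdir -p pics; cat > h.py <<'E'
import numpy as np,cv2
from plant import robot
def shot(n,f):
    i=robot.camera_info(n);p,d=robot.read_camera(n)
    cv2.imwrite('pics/%s.png'%f,p[:,:,::-1]);np.savez('pics/%s.npz'%f,p=p,d=d,M=i['cam_to_world'],fov=i['vertical_fov'],c=[i['cx'],i['cy']],D=i['D'])
def load(f): return np.load('pics/%s.npz'%f)
def pt(s,u,v,extra=0):
    z=float(np.median([x for x in s['d'][v-1:v+2,u-1:u+2].ravel() if x>0] or [0]))
    f=240/np.tan(np.radians(float(s['fov']))/2);cx,cy=s['c']
    K=np.array([[f,0,cx],[0,f,cy],[0,0,1]])
    a,b=cv2.undistortPoints(np.array([[[u,v]]],float),K,s['D'])[0,0]
    r=np.array([a,-b,-1.]);P=r*z+extra*r/np.linalg.norm(r)
    return (s['M']@np.r_[P,1])[:3]
E
python3 - <<'E'
from h import *
print(robot.read_state())
for n in('scene','top'):shot(n,n+'0')
a=cv2.imread('pics/scene0.png');b=cv2.imread('pics/top0.png')
E
```

```text
{'t': 0.0, 'q': array([ 1.22761163e+00,  1.31120767e-01,  1.48926408e+00,  2.13079822e-05,
        1.52302599e+00, -8.54018452e-02]), 'dq': array([ 0.00082492,  0.00068158, -0.00077045,  0.00115036, -0.00307374,
        0.0012441 ]), 'joint_torque': array([ 1.32879359e-03, -5.59842038e+01, -4.91760206e+01,  7.70478998e-02,
        3.51450022e-02, -9.83031282e-05]), 'tool_pos': array([0.15274136, 0.57964278, 0.21761994]), 'orientation': array([-4.03753209e-01, -3.11512762e+00,  2.78319544e-03]), 'force': array([-0.07212806,  0.97918687, -0.21573171]), 'wrist_torque': array([ 0.00174042, -0.02894993, -0.05096333]), 'opening': 0.0928876243070567}
```

View pics/scene0.png

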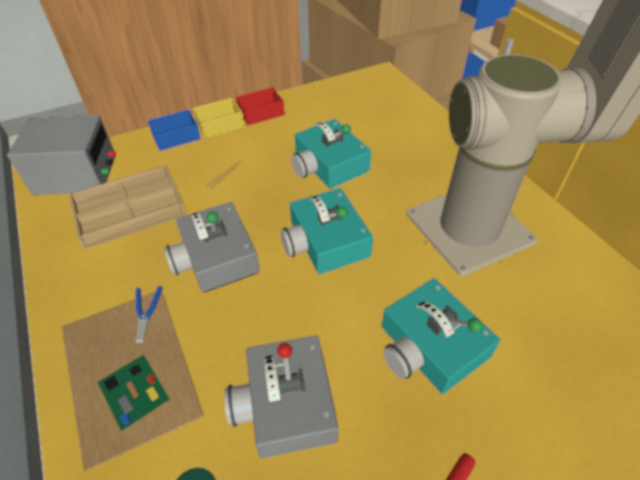

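View pics/top0.png

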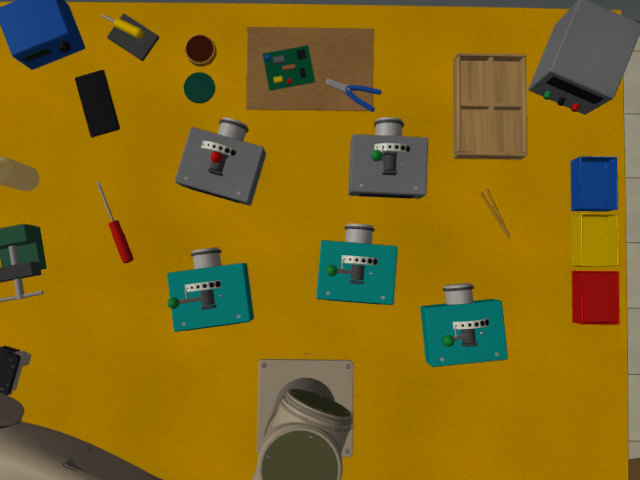

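The grey box with the green knob is at top-picture (388,165), with its knob at (376,155). The red one is at (220,165), and the three turquoise boxes are decoys. Next I'll zoom in and measure.

```bash
python3 - <<'E'
from h import *
s=load('top0');a=cv2.imread('pics/top0.png')
c=a[110:210,335:445];cv2.imwrite('pics/crop1.png',cv2.resize(c,None,fx=6,fy=6,interpolation=cv2.INTER_CUBIC))
p=s['p'].astype(int);m=(p[:,:,1]>1.4*p[:,:,0])&(p[:,:,1]>1.5*p[:,:,2])
m[:120]=0;m[190:]=0;m[:,:340]=0;m[:,440:]=0
v,u=np.where(m);print(len(u),u.mean(),v.mean())
u0,v0=int(round(u.mean())),int(round(v.mean()));print('knob',pt(s,u0,v0,.012))
for q in[(355,140),(423,143),(355,190),(422,192),(387,160)]:print(q,pt(s,*q))
print(s['M'])
E
```

```text
94 376.0744680851064 155.0744680851064
knob [ 0.55115554 -0.14048468  0.162042  ]
(355, 140) [ 0.60257389 -0.10286911  0.0733901 ]
(423, 143) [ 0.59788206 -0.25376329  0.07392485]
(355, 190) [ 0.4907679  -0.10375158  0.07521655]
(422, 192) [ 0.48833923 -0.25155478  0.07515496]
(387, 160) [ 0.55106253 -0.16931276  0.11215125]
[[ 0.01252533  0.99868744 -0.04966409  0.31821184]
 [-0.99991549  0.01268275  0.00285585 -0.02454677]
 [ 0.00348198  0.04962412  0.99876189  1.2800763 ]
 [ 0.          0.          0.          1.        ]]
```

View pics/crop1.png

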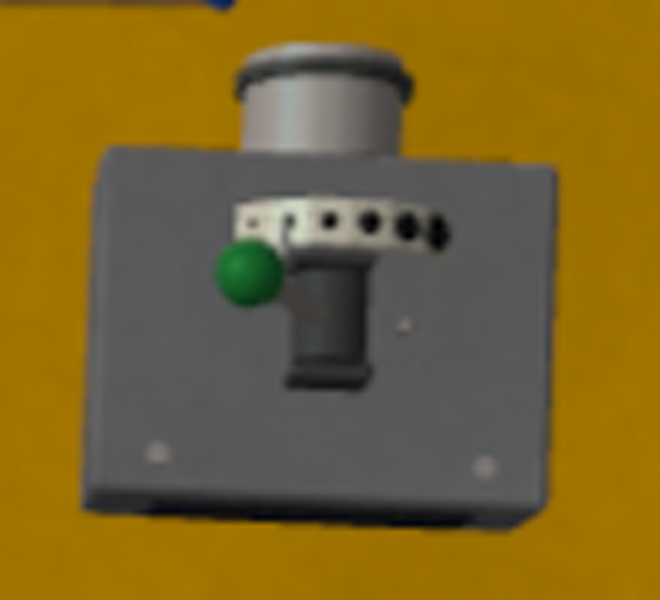

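Crop: the pin points at the second dot, (290,222), so q is about 0.3. The measured knob height of 0.162 matches 85+85·cos 0.45 = 161.5 mm. The dots grow towards the picture's right, which is world −y, and the box yaw is about −0.037. The arm moves now; the jaws will cage the knob loosely along y.

```bash
python3 -m pendant '[{"translation":[-20,-20,-10],"twist":[0,0,0],"grip":1},{"translation":[-32,-34,-10],"twist":[0,0,0],"grip":1},{"translation":[-34,-35,-10],"twist":[0,0,0],"grip":1},{"translation":[-34,-36,0],"twist":[0,0,0],"grip":1},{"translation":[-34,-36,0],"twist":[0,0,0],"grip":1},{"translation":[-34,-36,0],"twist":[0,0,0],"grip":1},{"translation":[-34,-36,0],"twist":[0,0,0],"grip":1},{"translation":[-34,-36,0],"twist":[0,0,0],"grip":1},{"translation":[-34,-36,0],"twist":[0,0,0],"grip":1},{"translation":[-34,-36,0],"twist":[0,0,0],"grip":1}]'
cat > go.py <<'E'
import sys
from h import *
from scipy.spatial.transform import Rotation as R
s=robot.read_state();Rm=R.from_rotvec(s['orientation'])
T=np.array([float(a) for a in sys.argv[1:4]])
y=np.array([.037,1,0]);y/=np.linalg.norm(y);z=np.array([0,0,-1.])
G=R.from_matrix(np.c_[np.cross(y,z),y,z])
print(s['t'],s['tool_pos'].round(4),'shift mm',(Rm.inv().apply(T-s['tool_pos'])*1000).round(1),'in goal axes',(G.inv().apply(T-s['tool_pos'])*1000).round(1),'twist',(Rm.inv()*G).as_rotvec().round(3),s['force'].round(1),s['opening'])
E
python3 go.py .551 -.1405 .25
```

```text
t: 1.1
tool_pos: [0.3784, 0.1624, 0.2449]
orientation: [-0.386, -3.116, 0.011]
force: [2.0, 1.0, -0.7]
opening: 0.0929
1.1 [0.3784 0.1624 0.2449] shift mm [-241.3 -251.6   -3.6] in goal axes [-183.6 -296.3   -5.1] twist [-0.007 -0.002 -0.21 ] [ 2.   1.  -0.7] 0.09293700944373125
```

```bash
python3 -m pendant '[{"translation":[-33,-34,0],"twist":[0,0,-0.03],"grip":1},{"translation":[-31,-34,0],"twist":[0,0,-0.05],"grip":1},{"translation":[-29,-36,0],"twist":[0,0,-0.05],"grip":1},{"translation":[-27,-38,0],"twist":[0,0,-0.04],"grip":1},{"translation":[-24,-38,0],"twist":[0,0,-0.04],"grip":1},{"translation":[-24,-38,0],"twist":[0,0,0],"grip":1},{"translation":[-24,-38,0],"twist":[0,0,0],"grip":1},{"translation":[-15,-20,0],"twist":[0,0,0],"grip":1},{"translation":[-5,-5,0],"twist":[0,0,0],"grip":1},{"translation":[0,0,0],"twist":[0,0,0],"grip":1}]'
python3 go.py .551 -.1405 .157
python3 -c "
from h import *
shot('wrist','w1')"
```

```text
t: 2.1
tool_pos: [0.5597, -0.1626, 0.2417]
orientation: [-0.057, -3.134, 0.008]
force: [-1.2, 0.8, -0.1]
opening: 0.0928
2.1 [ 0.5597 -0.1626  0.2417] shift mm [ 8.9 22.2 84.6] in goal axes [ 9.5 21.8 84.7] twist [-0.005 -0.007  0.001] [-1.2  0.8 -0.1] 0.09280435656541426
```

View pics/w1.png

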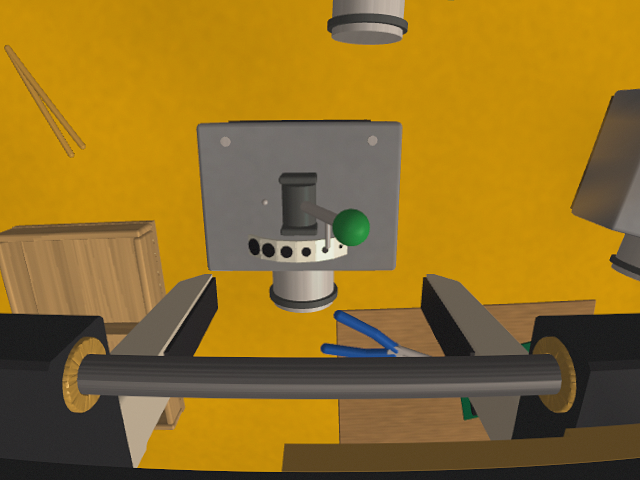

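The wrist view shows the knob at (351,228) and the pin at the second dot, (326,250). That confirms q=0.3, with the strip at +x. I'll measure the knob once more, more closely.

```bash
python3 - <<'E'
from h import *
s=load('w1');p=s['p'].astype(int);m=(p[:,:,1]>1.4*p[:,:,0])&(p[:,:,1]>1.5*p[:,:,2])
m[:200]=0;m[260:]=0;m[:,:320]=0;m[:,380:]=0
v,u=np.where(m);print(len(u),u.mean(),v.mean())
print('knob',pt(s,int(round(u.mean())),int(round(v.mean())),.012))
for q in[(205,128),(395,128),(299,205)]:print(q,pt(s,*q))
E
```

```text
1062 350.8804143126177 227.19679849340866
knob [ 0.55098447 -0.14119001  0.16095177]
(205, 128) [ 0.48698799 -0.25298701  0.07333512]
(395, 128) [ 0.492729   -0.09816012  0.07369139]
(299, 205) [ 0.54865287 -0.17753099  0.09881862]
```

Both measurements agree to about 1 mm. Next: centre over the knob, lower, then check.

```bash
python3 -m pendant '[{"translation":[5,12,0],"twist":[0,0,0],"grip":1},{"translation":[4,9,10],"twist":[0,0,0],"grip":1},{"translation":[0,0,15],"twist":[0,0,0],"grip":1},{"translation":[0,0,20],"twist":[0,0,0],"grip":1},{"translation":[0,0,15],"twist":[0,0,0],"grip":1},{"translation":[0,0,10],"twist":[0,0,0],"grip":1},{"translation":[0,0,5],"twist":[0,0,0],"grip":1},{"translation":[0,0,2],"twist":[0,0,0],"grip":1},{"translation":[0,0,0],"twist":[0,0,0],"grip":1},{"translation":[0,0,0],"twist":[0,0,0],"grip":1}]'
python3 go.py .551 -.141 .156
```

```text
t: 3.15
tool_pos: [0.5478, -0.1307, 0.1621]
orientation: [-0.042, -3.136, 0.006]
force: [0.4, 1.0, -0.3]
opening: 0.0932
3.15 [ 0.5478 -0.1307  0.1621] shift mm [ -3.5 -10.2   6.1] in goal axes [ -3.6 -10.2   6.1] twist [-0.004 -0.005  0.01 ] [ 0.4  1.  -0.3] 0.09324143586650918
```

```bash
python3 -m pendant '[{"translation":[-2,-5,3],"twist":[0,0,0],"grip":1},{"translation":[-1,-4,2],"twist":[0,0,0],"grip":1},{"translation":[0,0,0],"twist":[0,0,0],"grip":0.5},{"translation":[0,0,0],"twist":[0,0,0],"grip":0},{"translation":[0,0,0],"twist":[0,0,0],"grip":-0.2},{"translation":[0,0,0],"twist":[0,0,0],"grip":-0.2},{"translation":[0,0,0],"twist":[0,0,0],"grip":-0.2},{"translation":[0,0,0],"twist":[0,0,0],"grip":-0.2},{"translation":[0,0,0],"twist":[0,0,0],"grip":-0.2},{"translation":[0,0,0],"twist":[0,0,0],"grip":-0.2}]' 5
python3 go.py .551 -.141 .156
```

```text
t: 4.15
tool_pos: [0.5521, -0.1416, 0.1588]
orientation: [-0.044, -3.139, 0.008]
force: [0.5, 0.2, 0.4]
opening: 0.0379
4.15 [ 0.5521 -0.1416  0.1588] shift mm [1.1 0.6 2.8] in goal axes [1.1 0.5 2.8] twist [-0.005 -0.002  0.009] [0.5 0.2 0.4] 0.03794753169428166
```

```bash
python3 -m pendant '[{"translation":[0,0,2],"twist":[0,0,0],"grip":-0.36},{"translation":[0,0,0],"twist":[0,0,0],"grip":-0.36},{"translation":[0,-3,0],"twist":[0,0,0],"grip":-0.36},{"translation":[0,-4,0],"twist":[0,0,0],"grip":-0.36},{"translation":[0,-4,0],"twist":[0,0,0],"grip":-0.36},{"translation":[0,-4,0],"twist":[0,0,0],"grip":-0.36},{"translation":[0,-4,0],"twist":[0,0,0],"grip":-0.36},{"translation":[0,-3,0],"twist":[0,0,0],"grip":-0.36},{"translation":[0,-1,0],"twist":[0,0,0],"grip":-0.36},{"translation":[0,0,0],"twist":[0,0,0],"grip":-0.36}]' 5
python3 go.py .550 -.1652 .157
python3 -c "
from h import *
shot('wrist','w2')"
```

```text
t: 5.15
tool_pos: [0.552, -0.1654, 0.1577]
orientation: [-0.043, -3.14, 0.005]
force: [-0.6, -0.0, 0.5]
opening: 0.0299
5.15 [ 0.552  -0.1654  0.1577] shift mm [2.  0.1 0.7] in goal axes [2.  0.1 0.7] twist [-0.003 -0.001  0.01 ] [-0.6 -0.   0.5] 0.029924237572039717
```

View pics/w2.png

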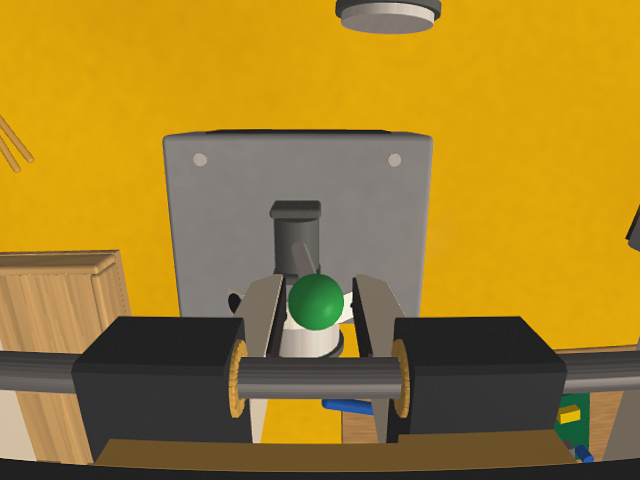

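The knob sits free in the middle of the jaws, at (316,302), with TCP y where notch 0.6 should be. I'll let it rest, then make click two (25.4 mm).

```bash
python3 -m pendant '[{"translation":[0,0,0],"twist":[0,0,0],"grip":-0.36},{"translation":[0,0,0],"twist":[0,0,0],"grip":-0.36},{"translation":[1,0,0],"twist":[0,0,0],"grip":-0.36},{"translation":[0,-4,0],"twist":[0,0,0],"grip":-0.36},{"translation":[0,-4,0],"twist":[0,0,0],"grip":-0.36},{"translation":[0,-4,0],"twist":[0,0,0],"grip":-0.36},{"translation":[0,-4,0],"twist":[0,0,0],"grip":-0.36},{"translation":[0,-4,0],"twist":[0,0,0],"grip":-0.36},{"translation":[0,-4,0],"twist":[0,0,0],"grip":-0.36},{"translation":[0,-1,0],"twist":[0,0,0],"grip":-0.36}]'
python3 -m pendant '[{"translation":[0,0,0],"twist":[0,0,0],"grip":-0.36},{"translation":[0,0,0],"twist":[0,0,0],"grip":-0.36},{"translation":[0,0,0],"twist":[0,0,0],"grip":-0.36},{"translation":[0,0,0],"twist":[0,0,0],"grip":-0.36},{"translation":[0,0,0],"twist":[0,0,0],"grip":-0.36},{"translation":[0,0,0],"twist":[0,0,0],"grip":-0.36},{"translation":[0,0,0],"twist":[0,0,0],"grip":-0.36},{"translation":[0,0,0],"twist":[0,0,0],"grip":-0.36},{"translation":[0,0,0],"twist":[0,0,0],"grip":-0.36},{"translation":[0,0,0],"twist":[0,0,0],"grip":-0.36}]'
python3 go.py .549 -.1906 .157
python3 -c "
from h import *
shot('wrist','w3')"
```

```text
t: 6.2
tool_pos: [0.5502, -0.1921, 0.1578]
orientation: [-0.042, -3.14, 0.004]
force: [-0.3, -0.2, -0.2]
opening: 0.0297
t: 7.2
tool_pos: [0.55, -0.1921, 0.1574]
orientation: [-0.042, -3.14, 0.004]
force: [-0.3, 0.3, 0.1]
opening: 0.0296
7.2 [ 0.55   -0.1921  0.1574] shift mm [1.  1.4 0.4] in goal axes [1.  1.4 0.4] twist [-0.003 -0.001  0.01 ] [-0.3  0.3  0.1] 0.02964046537850103
```

View pics/w3.png

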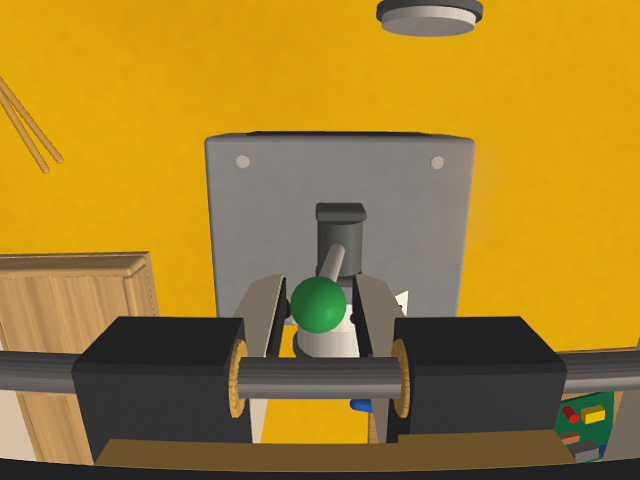

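The knob is at (318,304), centred and free, and the rod now leans to the other side, so this is notch 0.9. Third click: −23 mm from here, then rest.

```bash
python3 -m pendant '[{"translation":[0,-3,0],"twist":[0,0,0],"grip":-0.36},{"translation":[0,-4,0],"twist":[0,0,0],"grip":-0.36},{"translation":[0,-4,0],"twist":[0,0,0],"grip":-0.36},{"translation":[0,-4,0],"twist":[0,0,0],"grip":-0.36},{"translation":[0,-4,0],"twist":[0,0,0],"grip":-0.36},{"translation":[0,-3,0],"twist":[0,0,0],"grip":-0.36},{"translation":[0,-1,0],"twist":[0,0,0],"grip":-0.36},{"translation":[0,0,0],"twist":[0,0,0],"grip":-0.36},{"translation":[0,0,0],"twist":[0,0,0],"grip":-0.36},{"translation":[0,0,0],"twist":[0,0,0],"grip":-0.36}]'
python3 go.py .548 -.215 .157
python3 -c "
from h import *
shot('wrist','w4')"
```

```text
t: 8.25
tool_pos: [0.5491, -0.2177, 0.1573]
orientation: [-0.043, -3.14, 0.004]
force: [0.4, 0.3, -0.3]
opening: 0.0295
8.25 [ 0.5491 -0.2177  0.1573] shift mm [1.2 2.6 0.3] in goal axes [1.2 2.6 0.3] twist [-0.003 -0.002  0.009] [ 0.4  0.3 -0.3] 0.029476623299679084
```

View pics/w4.png

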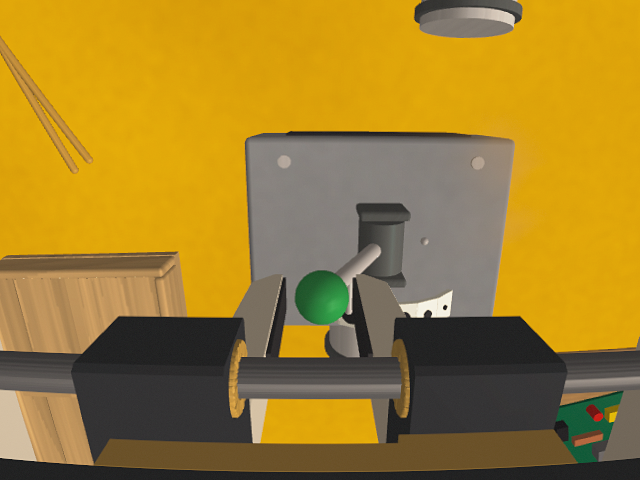

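The knob is at (322,297) in the third notch, slightly nearer the right pad. Rest 0.5 s, re-centre, open and lift.

```bash
python3 -m pendant '[{"translation":[0,2,0],"twist":[0,0,0],"grip":-0.36},{"translation":[0,0,0],"twist":[0,0,0],"grip":-0.36},{"translation":[0,0,0],"twist":[0,0,0],"grip":-0.36},{"translation":[0,0,0],"twist":[0,0,0],"grip":0},{"translation":[0,0,0],"twist":[0,0,0],"grip":0.6},{"translation":[0,0,0],"twist":[0,0,0],"grip":0.6},{"translation":[0,0,0],"twist":[0,0,0],"grip":0.6},{"translation":[0,0,0],"twist":[0,0,0],"grip":0.6},{"translation":[0,0,-10],"twist":[0,0,0],"grip":0.6},{"translation":[0,0,-20],"twist":[0,0,0],"grip":0.6}]'
python3 -m pendant '[{"translation":[0,0,-25],"twist":[0,0,0],"grip":0.6},{"translation":[0,0,-25],"twist":[0,0,0],"grip":0.6},{"translation":[0,0,-15],"twist":[0,0,0],"grip":0.6},{"translation":[0,0,-5],"twist":[0,0,0],"grip":0.6},{"translation":[0,0,0],"twist":[0,0,0],"grip":0.6},{"translation":[0,0,0],"twist":[0,0,0],"grip":0.6},{"translation":[0,0,0],"twist":[0,0,0],"grip":0.6},{"translation":[0,0,0],"twist":[0,0,0],"grip":0.6},{"translation":[0,0,0],"twist":[0,0,0],"grip":0.6},{"translation":[0,0,0],"twist":[0,0,0],"grip":0.6}]'
python3 - <<'E'
from h import *
shot('wrist','w5');s=load('w5');p=s['p'].astype(int);m=(p[:,:,1]>1.4*p[:,:,0])&(p[:,:,1]>1.5*p[:,:,2])
n,l,st,c=cv2.connectedComponentsWithStats(m.astype('uint8'))
for i in range(1,n):
    if st[i,4]>300:
        P=pt(s,*[int(round(k)) for k in c[i]],.012);print(st[i,4],c[i],P,np.linalg.norm(P-[.551,-.1408,.1615]))
E
```

```text
t: 9.3
tool_pos: [0.5474, -0.214, 0.1852]
orientation: [-0.042, -3.134, 0.0]
force: [0.4, -1.3, -0.1]
opening: 0.0743
t: 10.3
tool_pos: [0.5474, -0.2138, 0.2585]
orientation: [-0.042, -3.133, -0.001]
force: [0.0, 0.6, -0.5]
opening: 0.0744
921 [315.22584148 236.43322476] [ 0.54864825 -0.21541487  0.16149574] 0.07465192359435306
```

View pics/w5.png

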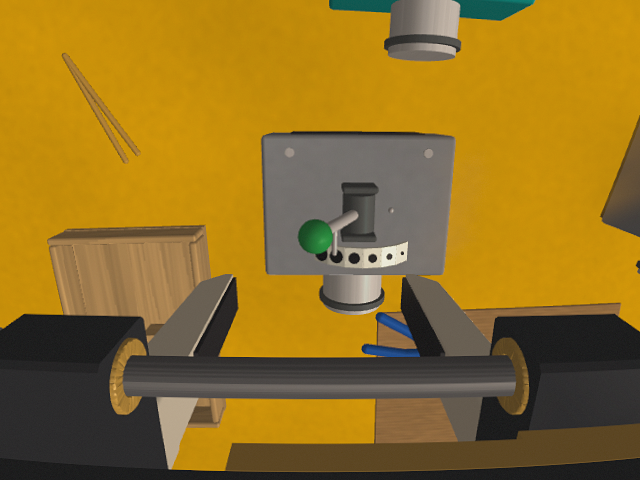

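The knob at (315,236) has moved 74.7 mm (74 expected). The pin stands at the fifth dot, (337,257), three clicks on, and the gripper is clear.

```bash
python3 -c "
from h import *
robot.close_job()"
```

```text
the job is handed in; nothing more can be done
```

The green lever is now three clicks further open, moved from the second notch (0.3 rad) to the fifth (1.2 rad). I caged the knob loosely between the jaws, clicked it one notch at a time with a rest in each, then opened the jaws and lifted clear.

The last checks, before handing in at about 10.4 s:
- **Knob position:** it measured 74.7 mm from its start, against 74 mm expected, and the pin stands at the fifth dot.
- **Gripper:** it was about 10 cm above the knob, with wrist force near zero.
- **Red lever:** I never went near it and did not measure it again at the end.

No check failed or disagreed. The judge's verdict is not reported, and I read the speeds and rest times from the move timing rather than measuring them.

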